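# Click the hole-saw case shut

## Robot

A 7-joint arm with a two-finger parallel gripper is mounted at the origin on the work surface. World frame = base frame: x ahead of the robot, y to its left, z up, the work surface at z = 0. Lengths are in mm, angles in degrees, forces in N, time in s.
With the tool pointing down it reaches from about 425 to 1025 mm from the base axis. Payload 9.4 kg.
Tool frame: the origin (TCP) lies between the finger pads; the fingertips stand env.nose_length ahead of it and the grasp point (between the pads) lies 5 mm behind it (env.nose_length is the distance from the TCP to the fingertips, in mm); z points along the fingers, y is the direction in which the jaws open and shut (so a half turn about z gives the same grasp; the last joint's range is limited). The gripper opens to 93 mm and grips with 3 to 60 N. Pads are 15 mm wide; open, the fingers measure 128 mm over their backs; the gripper's body (75 mm by 188 mm) begins 65 mm behind the grasp point.
Start: joints at [-69.597, 34.337, -0.143, 91.639, 0.103, 54.024, -4.572], TCP at [304.079, 658.149, 232.618] pointing down, gripper open.
Joint ranges: [-147.43, 147.43], [-19.82, 112.94], [-74.19, 73.91], [6.32, 146.72], [-59.91, 239.91], [6.04, 106.73], [-150.56, 150.56]. Speed limits (degrees/s): [127.2, 127.2, 172.46, 172.46, 180, 180, 180].

## Interface

Orientations are given as a 3x3 rotation matrix whose columns are the frame's x, y, z axes.
In Python, from cell import env gives the robot as it stands. Calls block until the motion is done:
- env.goto(position, orientation): joint-space move of the TCP to a pose.
- env.move_straight(position, orientation=None, velocity=150, until_force=None): straight line of the TCP; orientation=None keeps the orientation; velocity is the mean speed in mm/s. With until_force (N) it stops when the force on the tool has changed by that much, and returns True; else False.
- env.move_j(angles): joint-space move.
- env.release() and env.close(force=None): open the fingers fully, or close them until they stop; force is the grip in N (None keeps the last).
- env.sleep(seconds).
- env.inverse_kinematics(position, orientation): joint angles nearest the present ones, or None.
- env.get_obs(): the state.
- env.get_image(name): name is "scene" or "top" or "wrist"; returns the picture (420x560x3 uint8, red, green, blue); there is no depth.
- env.camera_info(name): a dict with "K" (3x3 intrinsics, pixels), "k1" (the pictures are not rectified: a ray, as slopes to the right and down, at radius r is drawn at 1 + k1 r^2 times it, then the intrinsics apply), "xyz" and "rotation" of the camera in the world. Camera axes: x right, y down, z forward; pixel columns grow to the right and rows downward; lengths in mm; the calibration is good to about 2 mm. A picture is of the moment at which its call begins: read the wrist's pose just before it. camera_info takes no time and is no camera call; for the wrist camera it gives the pose at the moment of the call.
A pose or a line that the arm cannot do raises env.MotionError and nothing moves.
- env.sign_off(): hands the job in, once; it reports no verdict.
The state is a dict: "time_s": time; "q": joint angles; "joint_velocities": joint speeds; "joint_torque": joint torques, N m; "tool_pos": TCP position; "orientation": TCP orientation; "wrist_force": force on the tool from outside, world axes, zero at the start; "moment": the same for the moment, N m; "finger_gap": opening from 0.0 (shut) to 1.0 (fully open).
Only numpy, scipy, OpenCV 4.12 (cv2) and the standard library are available. Lean on these libraries where they do the work, as an engineer would, in place of code of your own. Each camera call takes 0.05 s, during which the arm holds its last target. There are 200 camera calls.

## Task

The hole saws are all back in their case: slide its red cover fully home along the rails until the steel tab at its front edge clicks over the ledge and lies flat again, then let go. The blue case is still in use, so leave its cover where it is.

Things in the scene. Friction and masses are not known exactly. Their poses are not given: they have to be found in the camera images.
- red_cover (a joint): How far the red cover (185 x 110 x 5 mm, top 51 mm above the bench) stands open, m along its rails: 0 shut at its stop, 0.090 fully open. Its black tray (216 x 130 mm, 58 mm high at the rails) is screwed to the bench. About 1 N of drag; in the last 17 mm the tab rides up the ledge (about 4 to 7 N); push it past the crest (at about 0.009) and on to the stop. Short of the crest it slides back a little.
- red_grip (a point): Centre of the white grip bar on the red cover: 14 mm thick along the rails, 50 mm wide, 30 mm tall, from 51 to 81 mm above the bench, clear all round. x is level, along the rails, in the closing direction (away from the robot, within 0.35 rad); y across the rails, z up. Pinch the bar across its thickness or push it from behind; it goes straight along x by the value of red_cover to shut.
- red_tab (a joint): Angle (rad) by which the red cover's sprung steel tab is bent up: 0 flat, as at the start and after the click; about 0.09 on the ledge's crest. The tab is a tongue 26 mm wide, 35 mm long, at the middle of the cover's front edge (the +x one, far from the robot); the ledge is the rounded steel strip on top of the tray's front wall.
- blue_grip (a point): Centre of the same white grip bar on the look-alike case with the blue cover (router bits inside), which also stands part open; sizes and axes as for red_grip. It is to stay where it is. The two cases stand side by side, in either order, their bars at least 0.2 m apart.

How it is judged:
By the outcome, as a careful person would: the job done as asked, in the order asked, and still so for the second after the job is handed in, with the robot touching nothing.
It also fails if it takes over 32 s, if anything falls off the work surface, if the arm or the gripper's body presses on something with over 40 N, if the wrist force passes 120 N, or if a joint passes its speed limit or range.

## Working session

There is one attempt and no reset: what is moved stays moved. The work goes in short steps, each a Python script; the robot and the scene stay as the last script left them, time stands still between calls to the robot, and variables do not carry over. Pictures are saved under pics/ and viewed, about 8 in all and at most 12, crops included, and the job is handed in when it is done.

```bash
mkdir -p pics; ls
python3 - <<'E'
from cell import env
import cv2,numpy as np
a=env.get_image("top");b=env.get_image("scene")
cv2.imwrite("pics/top.png",a[:,:,::-1]);cv2.imwrite("pics/scene.png",b[:,:,::-1])
for n in("top","scene","wrist"):print(n,env.camera_info(n))
print(env.nose_length,env.get_obs())
E
```

```text
pics
top {'K': array([[379.54282984,   0.        , 276.45499664],
       [  0.        , 379.54282984, 210.43136982],
       [  0.        ,   0.        ,   1.        ]]), 'k1': -0.026264931460618233, 'xyz': array([570.48529841,  14.61187789, 800.11948835]), 'rotation': array([[ 0.00918196, -0.99596695,  0.08924982],
       [-0.99988225, -0.01024207, -0.01142738],
       [ 0.01229539, -0.08913438, -0.99594372]])}
scene {'K': array([[470.04862308,   0.        , 268.33536232],
       [  0.        , 470.04862308, 211.68181451],
       [  0.        ,   0.        ,   1.        ]]), 'k1': -0.14157873374835464, 'xyz': array([1351.83612318,   46.22193151,  575.61750957]), 'rotation': array([[-0.0346531 ,  0.57798031, -0.81531462],
       [ 0.99935768,  0.01258566, -0.0335534 ],
       [-0.00913193, -0.81595365, -0.57804519]])}
wrist {'K': array([[315.93763118,   0.        , 285.5518154 ],
       [  0.        , 315.93763118, 207.97882475],
       [  0.        ,   0.        ,   1.        ]]), 'k1': -0.07051252997095513, 'xyz': array([228.73276107, 692.03475487, 383.56533156]), 'rotation': array(
[... 272 characters left out ...]
4173]), 'joint_velocities': array([ 0.06748317,  0.02567614,  0.00051482, -0.07132427,  0.00233098,
       -0.02302074,  0.0245544 ]), 'joint_torque': array([ 4.19060540e-03, -7.66544437e+01,  1.50171138e+00, -2.52938533e+01,
       -5.23479294e-02,  1.36545367e-02,  4.93876871e-05]), 'tool_pos': array([303.87945877, 657.8099563 , 231.83954534]), 'orientation': array([[-9.07854559e-01,  4.19284965e-01, -4.66073661e-04],
       [ 4.19285206e-01,  9.07853641e-01, -1.29705771e-03],
       [-1.20710128e-04, -1.37295755e-03, -9.99999050e-01]]), 'wrist_force': array([-0.19829872, -0.39280641, -0.70719362]), 'moment': array([-0.01879401,  0.04322733,  0.03651198]), 'finger_gap': 1.0003695992381905}
```

View pics/top.png

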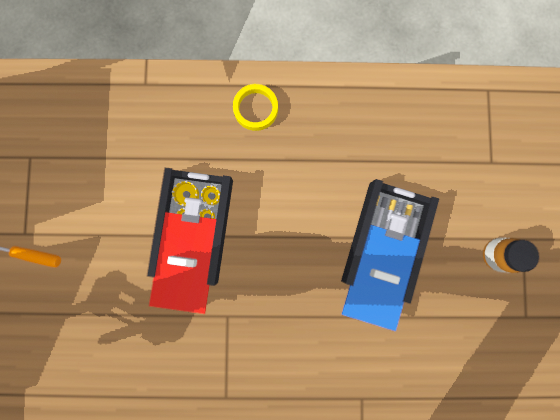

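View pics/scene.png

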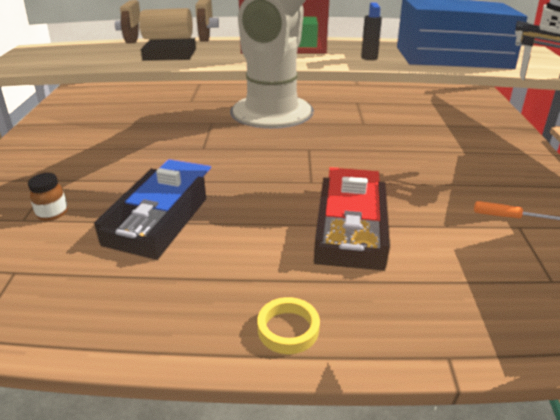

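The top view shows the red case on the left, with its bar near (182,262), tab near (192,208) and ledge near (198,177). The blue case is on the right, bar near (385,277). The scene view agrees. Next I'll measure these by mask.

```bash
cat > h.py <<'E'
import cv2,numpy as np
from cell import env
def ray(info,px,z):
    K=info["K"];k=info["k1"]
    u=(np.array(px,float)-K[:2,2])/K[[0,1],[0,1]];s=u.copy()
    for _ in range(20): s=u/(1+k*(s@s))
    d=info["rotation"]@np.r_[s,1]
    return info["xyz"]+d*(z-info["xyz"][2])/d[2]
def masks(im):
    h=cv2.cvtColor(im,cv2.COLOR_RGB2HSV);H,S,V=cv2.split(h)
    red=((H<6)|(H>174))&(S>190)&(V>100); white=(S<60)&(V>170)
    return red.astype(np.uint8),white.astype(np.uint8)
def blobs(m,amin=40):
    n,l,st,c=cv2.connectedComponentsWithStats(m)
    return [(c[i],st[i],l==i) for i in range(1,n) if st[i,4]>=amin]
E
python3 - <<'E'
from h import *
im=cv2.imread("pics/top.png")[:,:,::-1].copy();I=env.camera_info("top")
r,w=masks(im)
for c,s,m in blobs(r,300):
    p=cv2.boxPoints(cv2.minAreaRect(np.argwhere(m)[:,::-1].astype(np.float32)))
    P=np.array([ray(I,q,51) for q in p]);print("red",c,s,P.round(1).tolist(),np.linalg.norm(np.diff(P,axis=0),axis=1))
for c,s,m in blobs(w,20):
    if s[1]<150: continue
    R=cv2.minAreaRect(np.argwhere(m)[:,::-1].astype(np.float32))
    p=cv2.boxPoints(R)
    P=np.array([ray(I,q,78) for q in p]);
    print("w",c.round(1),s,"z81",ray(I,R[0],81).round(1),"z58",ray(I,R[0],58).round(1),np.linalg.norm(np.diff(P,axis=0),axis=1).round(1),R[2])
E
```

```text
red [183.14091606 264.58163489] [ 150  212   66  101 4563] [[450.4, 251.3, 51.0], [633.2, 231.5, 51.0], [618.6, 121.2, 51.0], [436.4, 143.1, 51.0]] [183.88344757 111.29150983 183.51683426]
w [197.7 175.9] [188 173  21   7 103] z81 [699.9 157.5  81. ] z58 [704.  162.1  58. ] [ 9.9 39.3  9.9] 8.130102157592773
w [403.8 192.3] [394 188  21  10 105] z81 [ 672.5 -238.6   81. ] z58 [ 675.7 -246.7   58. ] [10.  40.4 10. ] 18.434947967529297
w [193.4 206.2] [183 198  31  18 275] z81 [639.  155.7  81. ] z58 [641.2 160.2  58. ] [32.1 56.1 32.1] 9.462322235107422
w [379.9 217.4] [377 208   7  19  27] z81 [ 624.2 -192.    81. ] z58 [ 626.  -198.6   58. ] [36.7  3.4 36.7] 16.389541625976562
w [396.4 221.8] [385 210  24  24 336] z81 [ 616.4 -221.9   81. ] z58 [ 617.9 -229.5   58. ] [37.7 39.6 37.7] 16.699243545532227
w [412.9 227.9] [410 219   6  18  21] z81 [ 604.6 -254.6   81. ] z58 [ 605.7 -263.3   58. ] [34.3  2.  34.3] 16.699243545532227
w [490.9 249.4] [485 240  16  22 161] z81 [ 564.9 -405.9   81. ] z58 [ 564.8 -419.4   58. ] [43.  22.8 43. ] 15.945395469665527
w [181.1 261.6] [167 256  30  11 213] z81 [536.4 183.7  81. ] z58 [535.3 189.1  58. ] [14.5 54.8 14.5] 8.746161460876465
w [386.4 276.7] [374 270  26  14 205] z81 [ 511.7 -201.9   81. ] z58 [ 509.8 -208.8   58. ] [14.9 49.8 14.9] 17.102725982666016
```

```bash
cat >> h.py <<'E'
def frame(yaw):
    c,s=np.cos(yaw),np.sin(yaw); a=np.array([c,s,0]);b=np.array([-s,c,0])
    return a,b,np.column_stack([-a,b,[0,0,-1]])
E
python3 - <<'E'
from h import *
a,b,R=frame(np.radians(-7.3))
g=np.array([536,185,66.])
env.close(20)
env.goto((g-70*a)+[0,0,134],R)
I=env.camera_info("wrist");im=env.get_image("wrist");cv2.imwrite("pics/w1.png",im[:,:,::-1])
np.savez("w1.npz",im=im,**{k:v for k,v in I.items()})
o=env.get_obs();print(o["time_s"],o["tool_pos"],o["wrist_force"],o["finger_gap"])
r,w=masks(im)
for c,s,m in blobs(w,80):
    Rr=cv2.minAreaRect(np.argwhere(m)[:,::-1].astype(np.float32))
    print("w",c.round(1),s,[ray(I,Rr[0],z)[:2].round(1) for z in (51,58,66,81)],Rr)
for c,s,m in blobs(r,500):
    p=cv2.approxPolyDP(cv2.convexHull(np.argwhere(m)[:,::-1].astype(np.int32)),6,True)[:,0]
    print("r",s,[(q.tolist(),ray(I,q,51)[:2].round(1).tolist()) for q in p])
E
```

```text
3.3917 [466.6854139  195.07206963 200.00157216] [ 0.26227287 -0.13229854  0.34191603] 0.0016742362509002122
w [268.7 269.6] [ 249  246   34   56 1096] [array([546.6, 162.5]), array([542.8, 163.5]), array([538.5, 164.6]), array([530.4, 166.7])] ((265.5361022949219, 273.09063720703125), (32.34834289550781, 55.00756072998047), 1.4688007831573486)
w [302.6 269.8] [ 289  246   35   60 1126] [array([554.4, 205.2]), array([550.5, 205.2]), array([545.9, 205.1]), array([537.5, 205.1])] ((306.0504455566406, 275.11785888671875), (59.0308837890625, 33.32388687133789), 88.63607025146484)
w [ 17.9 296.7] [   0  279   40   38 1091] [array([ 544.4, -132.9]), array([ 540.7, -125. ]), array([ 536.4, -116. ]), array([528.5, -99.2])] ((17.459997177124023, 295.7200012207031), (35.21391677856445, 40.30508804321289), 81.8698959350586)
w [480.3 330.4] [414 327 132   7 231] [array([656.9, 402.1]), array([650.5, 397.5]), array([643.3, 392.3]), array([629.7, 382.4])] ((479.5181884765625, 330.45086669921875), (2.183709144592285, 131.1353759765625), 87.69093322753906)
w [474.5 335. ] [414 330 126  10 484] [array([662.8, 398.9]), array([656.3, 394.4]), array([648.9, 389.2]), array([635. , 379.6])] ((476.5130310058594, 334.8206481933594), (4.638445854187012, 125.26241302490234), 87.67218780517578)
w [ 20.3 354.8] [   0  341   53   33 1120] [array([ 633.2, -161.5]), array([ 627.4, -152.9]), array([ 620.8, -143.2]), array([ 608.4, -124.9])] ((26.0, 357.0), (32.0, 52.0), 90.0)
r [ 229  173  113  115 9392] [([340, 173], [448.5, 249.5]), ([332, 287], [572.6, 231.7]), ([238, 287], [559.8, 130.2]), ([229, 173], [435.0, 143.1])]
```

View pics/w1.png

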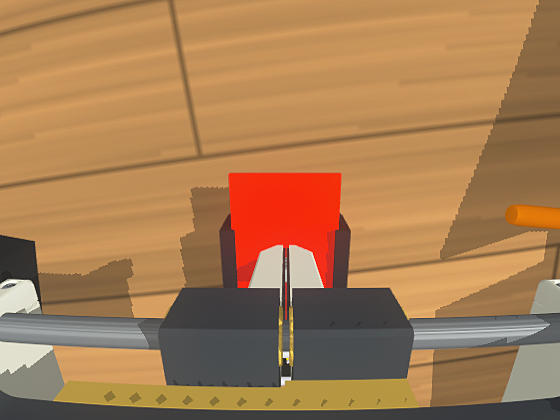

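The wrist view shows the cover's rear edge at (229–340,173). That gives yaw −7.2° and a centreline that agrees with the top view to about 1–2 mm. The closed fingers hide the bar but are centred on it, so I'll go down behind the bar and push.

Run:
```python
from h import *
a,b,R=frame(np.radians(-7.3))
g=np.array([535,185,66.])
env.move_straight((g-45*a)+[0,0,4],R,velocity=120)
f0=env.get_obs()["wrist_force"]
h=env.move_straight((g+80*a)+[0,0,4],R,velocity=40,until_force=20)
o=env.get_obs();print(h,o["time_s"],(o["tool_pos"]-g)@a,(o["tool_pos"]-g)@b,o["tool_pos"],o["wrist_force"]-f0)
I=env.camera_info("scene");im=env.get_image("scene");cv2.imwrite("pics/s2.png",cv2.resize(im[130:290,230:450,::-1],None,fx=3.5,fy=3.5,interpolation=cv2.INTER_CUBIC))
```

```text
True 6.7417 46.80769898525779 -0.13856285057113293 [581.41069006 178.91495833  69.46423554] [ 0.58201875 -0.45072927 -0.21169638]
```

View pics/s2.png

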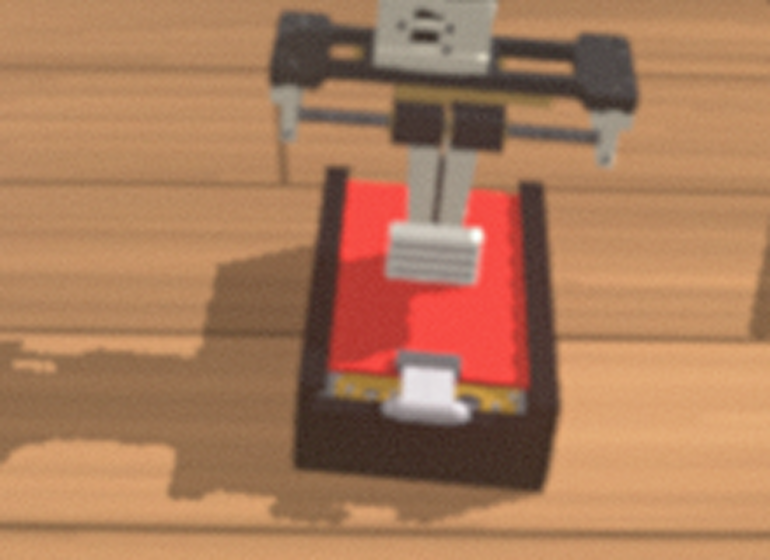

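The view shows the tab reaching the ledge, with a strip of the tray still visible in front of the cover. The force fell back to about zero after the trigger, so it isn't clear whether that was the stop. I'll press again slowly in small steps.

Run:
```python
from h import *
a,b,R=frame(np.radians(-7.3))
g=np.array([535,185,66.])
for k in range(12):
    s=46+2*k
    h=env.move_straight((g+s*a)+[0,0,4],R,velocity=15,until_force=25)
    o=env.get_obs();d=o["tool_pos"]-g;F=o["wrist_force"]
    print(h,round(o["time_s"],2),s,(d@a).round(2),"F",(F@a).round(2),(F@b).round(2),F[2].round(2))
    if h or F@a<-25: break
im=env.get_image("scene");cv2.imwrite("pics/s3.png",cv2.resize(im[130:290,230:450,::-1],None,fx=3.5,fy=3.5,interpolation=cv2.INTER_CUBIC))
```

```text
False 7.04 46 46.12 F 0.46 0.22 0.07
False 7.33 48 47.01 F -5.23 0.08 2.38
False 7.61 50 47.1 F -11.57 0.43 8.1
False 7.89 52 47.21 F -16.37 0.89 12.86
False 8.18 54 47.25 F -22.39 0.28 17.09
False 8.46 56 47.36 F -28.05 -0.43 22.7
```

View pics/s3.png

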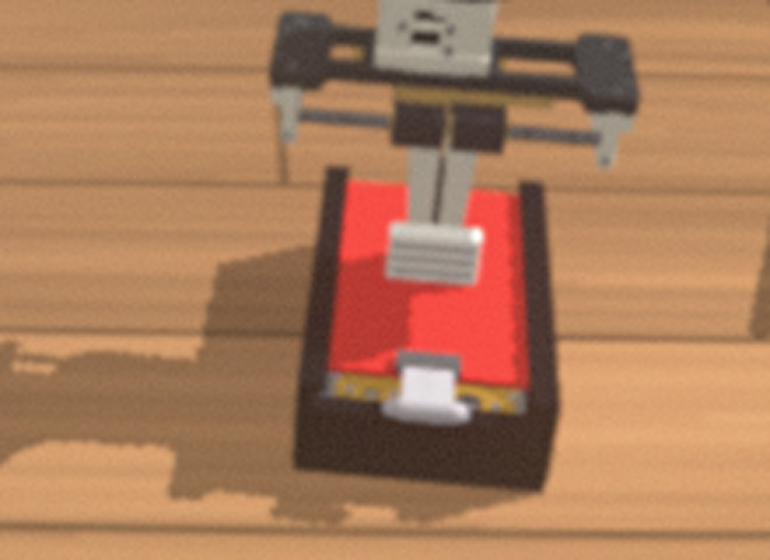

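Run:
```python
from h import *
a,b,R=frame(np.radians(-7.3))
g=np.array([535,185,66.])
env.move_straight((g+30*a)+[0,0,4],R,velocity=60)
env.move_straight((g+30*a)+[0,0,120],R,velocity=150)
env.move_straight((g-60*a)+[0,0,180],R,velocity=200)
I=env.camera_info("wrist");im=env.get_image("wrist")
t=env.get_image("top");s=env.get_image("scene");T=env.camera_info("top")
up=lambda x,k:cv2.resize(x[:,:,::-1],None,fx=k,fy=k,interpolation=cv2.INTER_CUBIC)
A=up(t[155:325,130:240],3.5);B=up(s[165:275,305:400],4.2)
H=max(A.shape[0],B.shape[0]);pad=lambda x:cv2.copyMakeBorder(x,0,H-x.shape[0],0,0,cv2.BORDER_CONSTANT)
out=np.hstack([pad(A),pad(B)]);print(out.shape)
cv2.imwrite("pics/c4.png",out);cv2.imwrite("pics/top4.png",t[:,:,::-1])
o=env.get_obs();print(o["time_s"],o["wrist_force"])
r,w=masks(t)
for c,st,m in blobs(r,300):
    p=cv2.boxPoints(cv2.minAreaRect(np.argwhere(m)[:,::-1].astype(np.float32)))
    print("red",st,[((ray(T,q,51)-g)[:2]@np.c_[a,b][:2]).round(1).tolist() for q in p])
for c,st,m in blobs(w,20):
    if st[1]<150: continue
    Rr=cv2.minAreaRect(np.argwhere(m)[:,::-1].astype(np.float32))
    print("w",c.round(1),st,"s81",((ray(T,Rr[0],81)-g)@a).round(1),"s58",((ray(T,Rr[0],58)-g)@a).round(1))
```

```text
(595, 784, 3)
10.8583 [ 0.53290903 -0.87407926 -0.38944119]
red [ 156  182   65   99 4411] [[-31.1, 53.0], [154.0, 55.3], [152.6, -48.1], [-32.1, -48.2]]
w [196.7 175.5] [188 167  20  18 255] s81 167.0 s58 170.5
w [402.1 191.6] [394 188  20   9  70] s81 190.0 s58 194.3
w [380. 217.] [378 208   6  19  23] s81 136.7 s58 139.3
w [398.2 223.9] [390 216  18  17 205] s81 130.6 s58 133.0
w [186.5 229. ] [173 224  29  11 215] s81 63.7 s58 63.9
w [491.8 255.7] [485 240  21  33 273] s81 90.0 s58 91.1
w [384.6 276.2] [370 269  30  15 241] s81 26.5 s58 25.5
w [ 60.1 304.2] [ 51 302  18   6  24] s81 -108.1 s58 -113.4
w [128.5 339.8] [111 304  29  72 637] s81 -155.2 s58 -162.0
```

View pics/c4.png

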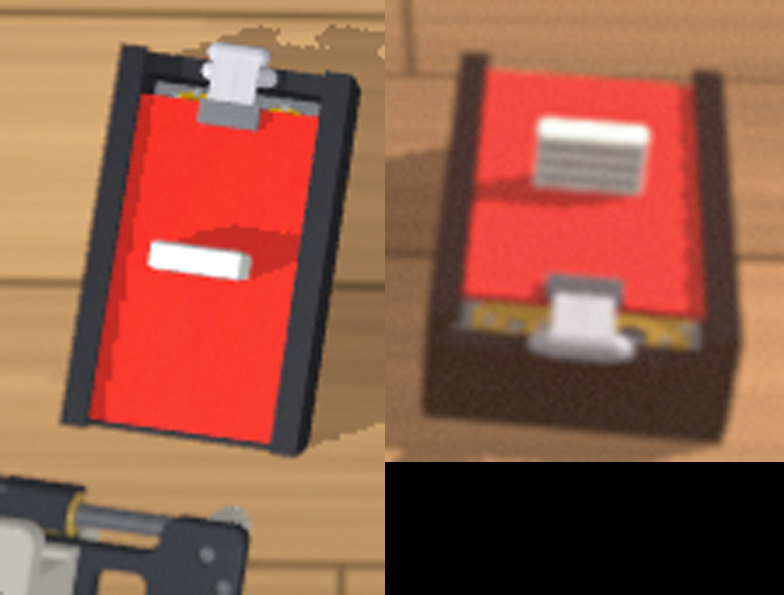

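```bash
python3 -c "
from cell import env
env.sleep(0.3);print(env.get_obs()['time_s']);env.sign_off()"
```

```text
11.1583
the job is handed in; nothing more can be done
```

The red cover is shut at its stop. I pushed its bar from behind with the closed fingers, about 62–64 mm along the rails, then backed off, lifted clear and handed in at 11.2 s.

**Checks that agreed:**
- **At the stop:** a second push met a rigid stop. The tool moved less than 0.4 mm as the force rose from 5 to 28 N, well above the 4–7 N the ledge needs.
- **Tab:** after I let go, the top and scene pictures showed the tab's tip past the ledge and the cover's rear edge level with the tray. The cover did not slide back.
- **Clear of everything:** the wrist force was back to about zero with the arm lifted away.
- **Blue cover:** the robot never went near it. Its bar's image centre shifted by about 2 px, which I put down to changed shading.

**Less certain:**
- **First push:** it stopped on its 20 N trigger and the force then fell to zero, so I repeated it slowly to be sure.
- **Bar position:** the camera and the tool contact differ by about 2 mm, within the calibration error.
- **Downward load:** during the second push the tool also pressed down on the cover with about 22 N, more than I intended but under the 40 N limit.
- **Tab angle:** I judged it flat from the pictures and the stop, and did not measure it.

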